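Load a blade insert into the vegetable slicer

ROBOT

A 6-joint arm with a two-finger parallel gripper is mounted at the origin on the work surface. World frame = base frame: x ahead of the robot, y to its left, z up, the work surface at z = 0. Lengths are in mm, angles in rad, forces in N, time in s.
With the tool pointing down it reaches from about 275 to 1000 mm from the base axis. Payload 8.4 kg.
Tool frame: the origin (TCP) lies midway between the tips of the shut fingers; the grasp point (between the pads) lies 19 mm behind it; z points along the fingers, y is the line along which they close (so a half turn about z gives the same grasp; the last joint's range is limited). The gripper opens to 85 mm and grips with 20 to 120 N. Pads are 22 mm wide; open, the fingers measure 114 mm over their backs; the gripper's body (76 mm by 85 mm) begins 54 mm behind the grasp point. The pads swing forward as they close: fully open they stand 13 mm farther back than shut.
Start: joints at [-1.303, 0.353, 1.633, -0, 1.155, -0.002], TCP at [166.585, -602.393, 231.281] pointing down, gripper open.
Joint ranges: [-2.63, 2.63], [-0.92, 2.1], [0.06, 2.66], [-1.3, 4.44], [0, 2.69], [-3.02, 3.02]. Speed limits (rad/s): [2.22, 2.22, 2.79, 3.14, 3.14, 3.14].

INTERFACE

Orientations are given as [roll, pitch, yaw] about the fixed x, y, z axes, in that order (R = Rz(yaw) Ry(pitch) Rx(roll)).
In Python, from rig import r, imaging gives the robot as it stands. The module is installed in compiled form; this text tells all that it offers.
- The arm moves only by the tool arm_command, never from a script. Its argument "deltas" is a list of rows, each an object of numbers: "hand": the finger opening in mm, from 0 to 85.4; "tx", "ty", "tz": the shift along the tool's x, y, z in mm; "wx", "wy", "wz": the turn, a rotation vector about the tool's x, y, z in rad. A call has 1 to 8 rows; each row shifts and turns the commanded pose from where the row before left it, along the tool's axes as they then stand; what a row does not reach is not made up. A row lasts 1/8 s, in which the tool goes at most 62.5 mm and 10.7 degrees, less where a joint would pass 70% of its speed; a pose out of reach is approached as far as the arm can. A call with a gripper value outside its range is refused whole. The fingers move at their own pace and stop on an object; "squeeze" is the grip in N (left out, the last holds). Time passes only in rows, so rows that do not move let the fingers close. It gives the time, the measured TCP pose, the force, the opening and the grip force at its end, in the units of the state.
- r.sense(): the state, without advancing time (a new reading comes with each control period).
- imaging.grab_frame(name): name is "scene" or "top" or "wrist"; returns a dict with "image" (384x512x3 uint8, red, green, blue), "mtx" (3x3 intrinsics, pixels), "world_to_cam" (4x4, takes a point from world to camera coordinates). Camera axes: x right, y up, looking along -z (the intrinsics and any distortion apply to the point x, -y, -z); pixel columns grow to the right and rows downward; lengths in mm; the calibration is good to about 2 mm. A picture is of the moment at which its call begins. There is no depth.
- r.sign_off(): hands the job in; it is judged then, once.
The state is a dict: "clock": time; "qpos": joint angles; "qvel": joint speeds; "joint_efforts": joint torques, N m; "eef_pos": TCP position; "tcp_rot": TCP orientation; "contact_force": force on the tool from outside, world axes, zero at the start; "wrist_torque": the same for the moment, N m; "opening": opening from 0.0 (shut) to 1.0 (fully open); "grasp_force": force on a finger pad.
Only numpy, scipy, OpenCV 4.12 (cv2) and the standard library are available. Lean on these libraries where they do the work, as an engineer would, in place of code of your own. Each camera call takes 0.05 s, during which the arm holds its last target. There are 200 camera calls.

TASK

Fit the orange-handled blade insert into the bench slicer: draw the sprung curved arm back until it stays back on its own, lay the insert flat on the bed, centred over the dark slot with its long side along the red fixed edge, push it gently until it bears squarely on that edge for a moment, and let go of it. Then bring the curved arm back under control, not letting it snap over, until its nose holds the insert against the edge, and leave it so. Never press the insert hard on the edge, neither directly nor through the arm (10 N is plenty), and leave the blue-handled insert and the carrot batons where they are.

Things in the scene. Friction and masses are not known exactly. Their poses are not given: they have to be found in the camera images.
- insert: Blade insert to load: grey plate 90 (x) x 60 (y) x 10 mm thick with steel blade strips and, upright along its middle, an ORANGE handle rib 56 long (x), 12 wide (y), from 10 to 44 mm above the underside. About 0.2 kg. Lies flat on the green board. Origin: centre of the underside; z up. A half turn about z makes no difference.
- edge: Fixed edge on the bed: two dark slotted lugs, and bolted to them a red strip 90 mm long (x), 8 mm high, rigid, whose face looks to -y. Origin: at bed height, mid length of the strip, where its face is at mid setting. The strip is bolted anywhere from y = -12 to +12 mm here; this is not measured: see or feel it. An insert on it has its origin 30 mm to -y of the face.
- slicer: White bench vegetable slicer, fixed. Flat bed 40 mm above the worktop, from x = -125 to +165 and y = -90 to +60 mm in its frame; beyond x = +74 mm a ribbed aluminium plate 4 mm higher. Origin: on the worktop under the middle (x) of the dark slot, where the insert goes; z up. Axes parallel to those of the edge, whose origin is at x = 0, y = +30 mm here.
- clip (a joint): Curved arm's angle: 0 closed (rests there, nest empty), grows as drawn back (clockwise from above), stop at 0.75 rad. Over-centre spring, dead point 0.60: below it drives the arm closed (5 N at the yellow post from 0, less further back), above it to the stop, where it stays. Let go just below 0.60 it snaps at over 3 rad/s. On a seated insert it rests at 0.03 to 0.36 rad.
- clip_post (a point): Centre of the top of the yellow round post at the arm's free end: 14 mm across, from 12 (top of bar) to 50.5 mm above the bed, point at the top. Take it from above with a finger on either side along its path, a circle of 131 mm radius about the hinge. With an insert seated it stands 80 to 95 mm from the orange rib, so open the fingers little there.
- clip_hinge (a point): Hinge axis of the curved arm, at bed height (fixed on the slicer).
- board: Green chopping board, fixed, 260 x 280 x 14 mm thick; origin: centre of its underside. Both inserts lie on it.
- spare_insert: Another blade insert of the same sizes with a BLUE rib, on the board. Leave it.
- carrot0: Carrot baton 16 x 70 x 14 mm on the board. Leave it.
- carrot1: Carrot baton 16 x 70 x 14 mm on the board. Leave it.
- clip_nose (a point): Centre of the nose of the curved steel arm: a grey upright roller 12 mm across, 2 to 13 mm above the bed; the point is at its mid height. The bar is 8 mm thick, its top 12 mm above the bed. Seen from the hinge, in the slicer's axes with the arm closed, the nose is at x = +85, y = -2 mm and the yellow post at x = +120, y = -52 mm; both turn with the arm.
Things that resemble listed ones, but are neither listed nor needed, are in the scene too. What is shaped like the insert but yellow is not meant.

How it is judged (in metres and radians):
On the way, in this order (a step that is already met when the one before it is completed fails the run):
1. the curved arm is drawn back past its dead point (over 0.63 rad) (value of joint clip above 0.63 rad), for 0.2 s.
2. with the arm still back, the insert lies flat, centred and square, and is pushed against the fixed edge (over 1 N) (x of insert in the frame of slicer between -0.01 and 0.01 m and z of insert in the frame of edge between -0.003 and 0.003 m and angle between the x axis of insert and the x axis of edge, either way round below 0.05 rad and angle between insert's own z axis and vertical below 0.05 rad and value of joint clip above 0.63 rad and contact force between insert and edge above 1 N), for 0.1 s.
3. the arm is back (below 0.42 rad) and presses the insert on the fixed edge (over 1.5 N) (value of joint clip below 0.42 rad and contact force between insert and edge above 1.5 N), for 0.2 s.
At the end, for the whole second after the job is handed in: The insert lies flat on the bed, centred over the slot within 10 mm, square to the fixed edge within 0.05 rad, at rest, held on the edge (over 1.5 N) by the released curved arm (below 0.42 rad) (all of step 3 and x of insert in the frame of slicer between -0.01 and 0.01 m and z of insert in the frame of edge between -0.003 and 0.003 m and angle between the x axis of insert and the x axis of edge, either way round below 0.05 rad and angle between insert's own z axis and vertical below 0.05 rad and linear speed of insert below 0.01 m/s); the robot touches nothing.
It fails at once if the curved arm snaps shut (closing faster than 2 rad/s) (velocity of joint clip below -2 rad/s).
It fails at once if the insert is pressed hard against the fixed edge (over 18 N) (contact force between insert and edge above 18 N).
It fails at once if the blue-handled insert is moved (over 15 mm) (distance of spare_insert from where it was at the start of the episode above 0.015 m).
It fails at once if a carrot baton is moved (over 15 mm) (distance of any of carrot0, carrot1 from where it was at the start of the episode above 0.015 m).
It also fails if it takes over 72 s, if anything falls off the work surface, if the arm or the gripper's body presses on something with over 40 N, if the wrist force passes 120 N, or if a joint passes its speed limit or range.

## Working session

There is one attempt and no reset: what is moved stays moved. The work goes in short steps, Python scripts to look and compute and a tool call to move; the robot and the scene stay as the last step left them, time stands still between calls to the robot, and variables do not carry over. Pictures are saved under pics/ and viewed, at most 10 in all, crops included, and the job is handed in when it is done.

Besides the shell and the picture viewer there is one more tool, called by a JSON object that holds its "method" and its "body", one argument or row to a line. arm_command: Moves the arm, as the interface text tells. Its arguments: {"type":"object","properties":{"deltas":{"type":"array"},"squeeze":{"type":"number"}},"required":["deltas"]}

```bash
mkdir -p pics; python3 - <<'E'
from rig import r, imaging
import cv2,numpy as np,pickle
s=r.sense();print({k:np.round(v,3).tolist() for k,v in s.items()})
ims=[]
for n in("scene","top"):
    f=imaging.grab_frame(n);pickle.dump(f,open(n+".pkl","wb"));cv2.imwrite(f"pics/{n}0.png",f["image"][:,:,::-1])
    print(n,f.keys(),f["mtx"],f["world_to_cam"])
E
```

```text
{'clock': 0.0, 'qpos': [-1.303, 0.354, 1.634, 0.0, 1.155, -0.002], 'qvel': [0.001, 0.001, 0.001, -0.0, 0.001, -0.0], 'joint_efforts': [-0.001, -60.525, -34.206, -0.0, 0.009, 0.0], 'eef_pos': [166.463, -601.928, 230.564], 'tcp_rot': [-3.14, -0.0, 0.27], 'contact_force': [-0.179, -0.035, 0.291], 'wrist_torque': [0.054, -0.053, -0.013], 'grasp_force': 0.0, 'opening': 1.001}
scene dict_keys(['image', 'mtx', 'world_to_cam']) [[483.51668583   0.         259.51106729]
 [  0.         483.51668583 189.95808365]
 [  0.           0.           1.        ]] [[ 5.50368215e-01  8.34907687e-01  4.89720342e-03 -3.35384833e+02]
 [-5.91424579e-01  3.85711442e-01  7.08126861e-01  2.22361883e+02]
 [ 5.89331652e-01 -3.92626843e-01  7.06068245e-01 -1.37722648e+03]
 [ 0.00000000e+00  0.00000000e+00  0.00000000e+00  1.00000000e+00]]
top dict_keys(['image', 'mtx', 'world_to_cam']) [[447.47503898   0.         255.78760273]
 [  0.         447.47503898 193.34418255]
 [  0.           0.           1.        ]] [[-6.45540681e-03 -9.99934292e-01  9.47311615e-03  7.43015027e+01]
 [ 9.88443447e-01 -4.94586365e-03  1.51509374e-01 -5.10837983e+02]
 [-1.51452566e-01  1.03416942e-02  9.88410426e-01 -9.27244689e+02]
 [ 0.00000000e+00  0.00000000e+00  0.00000000e+00  1.00000000e+00]]
```

View pics/top0.png

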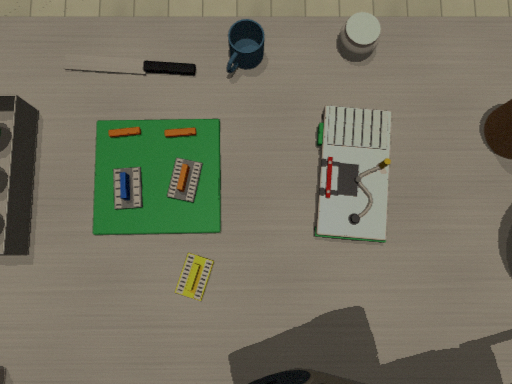

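View pics/scene0.png

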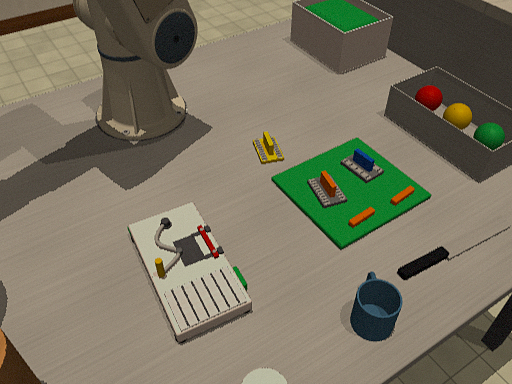

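Candidates in the top view: the orange-ribbed grey insert at (184,178) matches the description. The blue spare at (125,187), the yellow look-alike at (195,277) and the orange carrots at (124,132) and (180,132) are not it. The slicer shows the red strip at (329,177), the yellow post at (386,162) and the hinge at (355,219). In the scene view the same insert is at (327,185), the post at (159,267) and the strip at (208,241).

```bash
cat > h.py <<'E'
import cv2,numpy as np
def ray(f,u,v):
    M=f["world_to_cam"];R=M[:3,:3];c=-R.T@M[:3,3]
    K=f["mtx"];d=np.array([(u-K[0,2])/K[0,0],-(v-K[1,2])/K[1,1],-1.])
    return c,R.T@d
def onz(f,u,v,z):
    c,d=ray(f,u,v);return c+d*(z-c[2])/d[2]
def two(f,p,g,q):
    (c,d),(e,k)=ray(f,*p),ray(g,*q);A=np.c_[d,-k];t=np.linalg.lstsq(A,e-c,rcond=None)[0]
    return (c+d*t[0]+e+k*t[1])/2, np.linalg.norm(c+d*t[0]-e-k*t[1])
def proj(f,p):
    q=f["world_to_cam"]@np.r_[p,1];K=f["mtx"];return np.array([K[0,2]+K[0,0]*q[0]/-q[2],K[1,2]-K[1,1]*q[1]/-q[2]])
R=dict(red=((0,130,70),(6,255,255)),orange=((7,150,90),(17,255,255)),yellow=((18,130,80),(33,255,255)),blue=((100,120,60),(125,255,255)),grn=((50,120,50),(75,255,255)))
def blobs(f,col,mn=12,roi=None):
    h=cv2.cvtColor(f["image"],cv2.COLOR_RGB2HSV);m=cv2.inRange(h,*map(np.array,R[col]))
    if col=="red": m|=cv2.inRange(h,np.array((174,130,70)),np.array((179,255,255)))
    if roi: k=np.zeros_like(m);x0,y0,x1,y1=roi;k[y0:y1,x0:x1]=255;m&=k
    n,l,s,c=cv2.connectedComponentsWithStats(m)
    out=[]
    for i in range(1,n):
        if s[i,4]>=mn:
            pts=np.argwhere(l==i)[:,::-1].astype(np.float32);out.append((c[i],s[i].tolist(),cv2.minAreaRect(pts),pts))
    return out
E
python3 - <<'E'
from h import *;import pickle
np.set_printoptions(precision=1,suppress=True)
for n in("top","scene"):
    f=pickle.load(open(n+".pkl","rb"))
    for c in("red","orange","yellow"):
        for b in blobs(f,c): print(n,c,b[0],b[1],np.round(cv2.boxPoints(b[2]),1).tolist())
t=pickle.load(open("top.pkl","rb"))["image"]
a=cv2.resize(t[110:245,155:215],None,fx=4,fy=4,interpolation=2);b=cv2.resize(t[100:245,310:400],None,fx=4,fy=4,interpolation=2)
H=580;o=np.zeros((H,a.shape[1]+b.shape[1],3),np.uint8);o[:a.shape[0],:a.shape[1]]=a;o[:,a.shape[1]:]=b
cv2.imwrite("pics/crop1.png",o[:,:,::-1])
E
```

```text
top red [329.5 158.8] [328, 157, 4, 5, 18] [[328.0, 157.0], [331.0, 157.0], [331.0, 161.0], [328.0, 161.0]]
top red [328.5 179.6] [326, 163, 6, 35, 138] [[325.5, 196.89999389648438], [327.1000061035156, 163.0], [331.5, 163.1999969482422], [329.8999938964844, 197.10000610351562]]
top orange [124.1 131.3] [109, 127, 31, 9, 196] [[108.5, 129.6999969482422], [138.89999389648438, 126.5999984741211], [139.5, 132.89999389648438], [109.0999984741211, 135.89999389648438]]
top orange [179.9 131.6] [165, 128, 31, 8, 195] [[164.60000610351562, 129.5], [194.89999389648438, 127.4000015258789], [195.3000030517578, 133.6999969482422], [165.10000610351562, 135.89999389648438]]
top orange [182.  176.4] [177, 164, 11, 26, 146] [[176.39999389648438, 188.39999389648438], [182.3000030517578, 163.10000610351562], [187.6999969482422, 164.39999389648438], [181.8000030517578, 189.6999969482422]]
top yellow [386.9 161.1] [384, 159, 7, 6, 31] [[384.0, 159.0], [390.0, 159.0], [390.0, 164.0], [384.0, 164.0]]
top yellow [195.2 276.7] [181, 255, 33, 46, 552] [[181.0, 294.0], [195.39999389648438, 253.8000030517578],
[... 1453 characters left out ...]
.0], [0.0, 367.0]]
scene yellow [458.3 114. ] [443, 103, 29, 24, 500] [[440.79998779296875, 116.19999694824219], [453.8999938964844, 96.5999984741211], [476.5, 111.69999694824219], [463.5, 131.3000030517578]]
scene yellow [268.4 149.2] [253, 131, 31, 33, 358] [[250.89999389648438, 136.60000610351562], [272.6000061035156, 128.3000030517578], [284.0, 158.1999969482422], [262.29998779296875, 166.5]]
scene yellow [157.9 260.6] [155, 258, 7, 6, 37] [[155.0, 258.0], [161.0, 258.0], [161.0, 263.0], [155.0, 263.0]]
scene yellow [159.9 270.1] [156, 265, 8, 12, 47] [[155.0, 266.0], [160.39999389648438, 264.20001220703125], [164.1999969482422, 275.6000061035156], [158.8000030517578, 277.3999938964844]]
```

View pics/crop1.png

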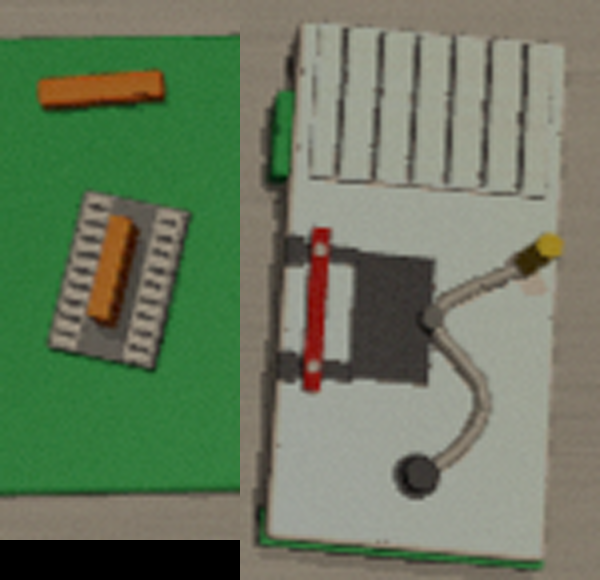

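The crop confirms the grey plate with the orange rib, at crop (112,270) left. The bed corners are at (267,538), (543,560), (564,42) and (303,24), the hinge at (417,475), the nose at (431,317), the post at (549,245), and the strip from (321,229) to (312,391).

```bash
python3 - <<'E'
from h import *;import pickle
np.set_printoptions(precision=1,suppress=True)
t=pickle.load(open("top.pkl","rb"));s=pickle.load(open("scene.pkl","rb"))
C=lambda u,v:(310+(u-240)/4-.375,100+v/4-.375)
P={}
for n,u,v,z in [("bl",267,538,40),("br",543,560,40),("tr",564,42,44),("tl",303,24,44),("hinge",417,475,60),("nose",431,317,53),("stripA",321,229,48),("stripB",312,391,48),("slot_tr",435,260,40),("slot_br",428,385,40),("ribs_l",310,178,44),("ribs_r",546,197,44)]:
    P[n]=onz(t,*C(u,v),z);print(n,P[n])
for a,b in(("bl","tl"),("br","tr"),("stripB","stripA"),("slot_br","slot_tr")):
    d=P[b]-P[a];print(a,b,np.linalg.norm(d[:2]),np.arctan2(d[1],d[0]))
d=P["bl"]-P["br"];print("yaw y",np.arctan2(-d[0],d[1]),np.linalg.norm(d))
print("post two",two(t,(386.9,161.1),s,(157.9,260.6)), onz(t,386.9,161.1,90.5))
b=[x for x in blobs(t,"orange") if abs(x[0][0]-182)<3][0]
for p in cv2.boxPoints(b[2]): print("rib",onz(t,*p,58))
# insert plate corners (crop left, offset 155,110)
for u,v in((87,192),(190,211),(155,370),(49,349)): print("plate",onz(t,155+u/4-.375,110+v/4-.375,24))
E
```

```text
bl [422.6 -57.   40. ]
br [ 410.1 -203.7   40. ]
tr [ 695.5 -228.5   44. ]
tl [706.3 -84.1  44. ]
hinge [ 453.9 -133.7   60. ]
nose [ 539.3 -146.2   53. ]
stripA [589.  -89.6  48. ]
stripB [500.3 -82.   48. ]
slot_tr [ 573.3 -152.8   40. ]
slot_br [ 504.4 -146.2   40. ]
ribs_l [618.5 -85.2  44. ]
ribs_r [ 607.3 -214.1   44. ]
bl tl 284.9984618982791 -0.09508983958239724
br tr 286.49029851186623 -0.08697439020431791
stripB stripA 88.97817445931399 -0.08572062797745975
slot_br slot_tr 69.19029337904675 -0.09594774003297035
yaw y -0.08526612023758784 147.19619656093218
post two (array([ 570.4, -201.4,   86.1]), np.float64(0.3510926739501903)) [ 569.5 -199.9   90.5]
rib [648.5 267.4  58. ]
rib [653.1 202.2  58. ]
rib [639.  201.1  58. ]
rib [634.5 266.1  58. ]
plate [594.4 246.6  24. ]
plate [583.4 189.5  24. ]
plate [494.8 207.5  24. ]
plate [506.7 265.5  24. ]
```

{"method": "arm_command", "body": {
  "deltas": [
    {"hand": 40,"wz": 0.16},
    {"wz": 0.16},
    {"wz": 0.16},
    {"wz": 0.16},
    {"wz": 0.127},
    {"tx": 16,"ty": -54,"tz": 8},
    {"tx": 16,"ty": -54,"tz": 8},
    {"tx": 16,"ty": -54,"tz": 8}
  ]
}}

```text
schema error: expected keys hand, tx, ty, tz, wx, wy, wz
```

{"method": "arm_command", "body": {
  "deltas": [
    {"tx": 16,"ty": -54,"tz": 8},
    {"tx": 16,"ty": -54,"tz": 8},
    {"tx": 16,"ty": -54,"tz": 8},
    {"tx": 16,"ty": -54,"tz": 8},
    {"tx": 16,"ty": -54,"tz": 8},
    {"tx": 16,"ty": -54,"tz": 8},
    {"tx": 16,"ty": -54,"tz": 8},
    {}
  ]
}}

```text
schema error: expected keys hand, tx, ty, tz, wx, wy, wz
```

```bash
cat >> h.py <<'E'
def to(s,x,y,z,yaw):
    p=s["eef_pos"];y0=s["tcp_rot"][2];dx,dy=x-p[0],y-p[1];c,n=np.cos(yaw),np.sin(yaw)
    print("wz %.3f  tx %.1f ty %.1f tz %.1f"%((y0-yaw+np.pi)%(2*np.pi)-np.pi,c*dx+n*dy,n*dx-c*dy,p[2]-z))
E
python3 - <<'E'
from rig import r,imaging
from h import *;import pickle
s=r.sense();np.set_printoptions(precision=3,suppress=True)
print(s["eef_pos"],s["tcp_rot"],s["qpos"],s["opening"],s["contact_force"],s["clock"])
f=imaging.grab_frame("wrist");pickle.dump(f,open("w1.pkl","wb"));cv2.imwrite("pics/w1.png",f["image"][:,:,::-1])
for b in blobs(f,"yellow"):print(b[0],b[1],onz(f,*b[0],90.5))
to(s,570,-200.5,62,-.497)
E
```

```text
[ 166.496 -601.974  230.634] [-3.14 -0.    0.27] [-1.303  0.354  1.634 -0.     1.155 -0.002] 1.0007956317480855 [ 0.35   0.089 -0.057] 0.1
wz 0.767  tx 163.3 ty -545.3 tz 168.6
```

View pics/w1.png

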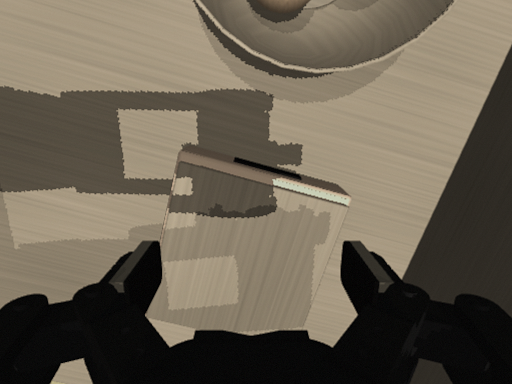

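The rows were refused because each row needs all its keys. The picture only shows a box under the start pose, with the finger tips near (150,265) and (355,265).

{"method": "arm_command", "body": {
  "deltas": [
    {"hand": 40,"tx": 0,"ty": 0,"tz": 0,"wx": 0,"wy": 0,"wz": 0.16},
    {"hand": 40,"tx": 0,"ty": 0,"tz": 0,"wx": 0,"wy": 0,"wz": 0.16},
    {"hand": 40,"tx": 0,"ty": 0,"tz": 0,"wx": 0,"wy": 0,"wz": 0.16},
    {"hand": 40,"tx": 0,"ty": 0,"tz": 0,"wx": 0,"wy": 0,"wz": 0.16},
    {"hand": 40,"tx": 0,"ty": 0,"tz": 0,"wx": 0,"wy": 0,"wz": 0.127},
    {"hand": 40,"tx": 16,"ty": -54,"tz": 8,"wx": 0,"wy": 0,"wz": 0},
    {"hand": 40,"tx": 16,"ty": -54,"tz": 8,"wx": 0,"wy": 0,"wz": 0},
    {"hand": 40,"tx": 16,"ty": -54,"tz": 8,"wx": 0,"wy": 0,"wz": 0}
  ]
}}

```text
clock: 1.15
eef_pos: [286.9, -481.6, 206.9]
tcp_rot: [-3.141, 0.0, -0.498]
contact_force: [0.1, -0.3, 0.5]
opening: 0.467
grasp_force: 0.0
```

{"method": "arm_command", "body": {
  "deltas": [
    {"hand": 40,"tx": 16,"ty": -54,"tz": 8,"wx": 0,"wy": 0,"wz": 0},
    {"hand": 40,"tx": 16,"ty": -54,"tz": 8,"wx": 0,"wy": 0,"wz": 0},
    {"hand": 40,"tx": 16,"ty": -54,"tz": 8,"wx": 0,"wy": 0,"wz": 0},
    {"hand": 40,"tx": 16,"ty": -54,"tz": 8,"wx": 0,"wy": 0,"wz": 0},
    {"hand": 40,"tx": 16,"ty": -54,"tz": 8,"wx": 0,"wy": 0,"wz": 0},
    {"hand": 40,"tx": 16,"ty": -54,"tz": 8,"wx": 0,"wy": 0,"wz": 0},
    {"hand": 40,"tx": 16,"ty": -54,"tz": 8,"wx": 0,"wy": 0,"wz": 0},
    {"hand": 40,"tx": 0,"ty": 0,"tz": 0,"wx": 0,"wy": 0,"wz": 0}
  ]
}}

```text
clock: 2.15
eef_pos: [566.7, -201.2, 150.4]
tcp_rot: [-3.141, 0.001, -0.493]
contact_force: [-0.3, -0.9, 0.2]
opening: 0.469
grasp_force: 0.0
```

```bash
python3 - <<'E'
from rig import r,imaging
from h import *;import pickle
s=r.sense();np.set_printoptions(precision=3,suppress=True)
print(s["eef_pos"],s["tcp_rot"],s["qpos"],s["opening"],s["contact_force"],s["clock"])
f=imaging.grab_frame("wrist");pickle.dump(f,open("w1.pkl","wb"));cv2.imwrite("pics/w2.png",f["image"][:,:,::-1])
for b in blobs(f,"yellow"):print(b[0],b[1],onz(f,*b[0],90.5))
to(s,570,-200.5,62,-.497)
E
```

```text
[ 566.72  -201.161  150.364] [-3.141  0.001 -0.493] [-0.344  0.404  1.756  0.001  0.982  1.72 ] 0.4685865996671057 [-0.314 -0.861  0.249] 2.15
[247.581 201.395] [238, 193, 20, 18, 291] [ 572.384 -201.852   90.5  ]
wz 0.004  tx 2.6 ty -2.1 tz 88.4
```

View pics/w2.png

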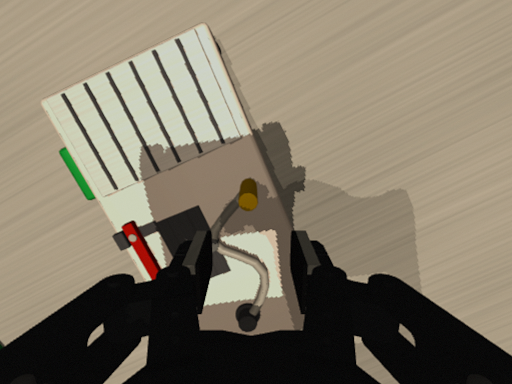

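The wrist picture shows the yellow post top at (248,201) between the fingers' lines, clear of both. The bar runs to the hinge at (248,316), and the red strip is at (140,250). I'll go down on the post and close gently.

{"method": "arm_command", "body": {
  "deltas": [
    {"hand": 40,"tx": 3.7,"ty": -2,"tz": 30,"wx": 0,"wy": 0,"wz": 0},
    {"hand": 40,"tx": 0,"ty": 0,"tz": 30,"wx": 0,"wy": 0,"wz": 0},
    {"hand": 40,"tx": 0,"ty": 0,"tz": 28,"wx": 0,"wy": 0,"wz": 0},
    {"hand": 40,"tx": 0,"ty": 0,"tz": 0,"wx": 0,"wy": 0,"wz": 0},
    {"hand": 10,"tx": 0,"ty": 0,"tz": 0,"wx": 0,"wy": 0,"wz": 0},
    {"hand": 10,"tx": 0,"ty": 0,"tz": 0,"wx": 0,"wy": 0,"wz": 0},
    {"hand": 10,"tx": 0,"ty": 0,"tz": 0,"wx": 0,"wy": 0,"wz": 0},
    {"hand": 10,"tx": 0,"ty": 0,"tz": 0,"wx": 0,"wy": 0,"wz": 0}
  ],
  "squeeze": 20
}}

```text
clock: 3.2
eef_pos: [569.9, -203.7, 64.7]
tcp_rot: [-3.14, -0.002, -0.497]
contact_force: [2.2, 3.9, -1.7]
opening: 0.156
grasp_force: 20.7
```

{"method": "arm_command", "body": {
  "deltas": [
    {"hand": 10,"tx": -0.65,"ty": 13.1,"tz": 0,"wx": 0,"wy": 0,"wz": 0.1},
    {"hand": 10,"tx": -0.65,"ty": 13.1,"tz": 0,"wx": 0,"wy": 0,"wz": 0.1},
    {"hand": 10,"tx": -0.65,"ty": 13.1,"tz": 0,"wx": 0,"wy": 0,"wz": 0.1},
    {"hand": 10,"tx": -0.65,"ty": 13.1,"tz": 0,"wx": 0,"wy": 0,"wz": 0.1},
    {"hand": 10,"tx": -0.65,"ty": 13.1,"tz": 0,"wx": 0,"wy": 0,"wz": 0.1},
    {"hand": 10,"tx": -0.65,"ty": 13.1,"tz": 0,"wx": 0,"wy": 0,"wz": 0.1},
    {"hand": 10,"tx": -0.65,"ty": 13.1,"tz": 0,"wx": 0,"wy": 0,"wz": 0.1},
    {"hand": 10,"tx": 0,"ty": 0,"tz": 0,"wx": 0,"wy": 0,"wz": 0}
  ]
}}

```text
clock: 4.2
eef_pos: [498.9, -261.5, 64.3]
tcp_rot: [3.139, 0.005, -1.2]
contact_force: [-6.5, 13.1, 7.9]
opening: 0.154
grasp_force: 21.6
```

{"method": "arm_command", "body": {
  "deltas": [
    {"hand": 10,"tx": 0,"ty": 1.5,"tz": 0,"wx": 0,"wy": 0,"wz": 0},
    {"hand": 30,"tx": 0,"ty": 0,"tz": 0,"wx": 0,"wy": 0,"wz": 0},
    {"hand": 30,"tx": 0,"ty": 0,"tz": 0,"wx": 0,"wy": 0,"wz": 0},
    {"hand": 30,"tx": 0,"ty": 0,"tz": 0,"wx": 0,"wy": 0,"wz": 0}
  ]
}}

```text
clock: 4.7
eef_pos: [500.7, -264.7, 63.8]
tcp_rot: [-3.141, -0.001, -1.197]
contact_force: [-0.8, 0.1, -0.4]
opening: 0.353
grasp_force: 0.0
```

```bash
python3 - <<'E'
from rig import r,imaging
from h import *
s=r.sense();np.set_printoptions(precision=3,suppress=True)
print(s["eef_pos"],s["tcp_rot"],s["qpos"],s["opening"],s["contact_force"],s["clock"])
E
```

```text
[ 500.66  -264.712   63.836] [-3.141 -0.001 -1.197] [-0.489  0.475  1.887 -0.     0.778  2.279] 0.35253375812140386 [-0.849  0.061 -0.447] 4.7
```

{"method": "arm_command", "body": {
  "deltas": [
    {"hand": 30,"tx": 0,"ty": 0,"tz": -40,"wx": 0,"wy": 0,"wz": 0},
    {"hand": 30,"tx": 0,"ty": 0,"tz": -40,"wx": 0,"wy": 0,"wz": 0},
    {"hand": 40,"tx": 0,"ty": 0,"tz": -40,"wx": 0,"wy": 0,"wz": -0.16},
    {"hand": 40,"tx": 0,"ty": 0,"tz": 0,"wx": 0,"wy": 0,"wz": -0.17},
    {"hand": 40,"tx": 0,"ty": 0,"tz": 0,"wx": 0,"wy": 0,"wz": -0.17},
    {"hand": 40,"tx": 0,"ty": 0,"tz": 0,"wx": 0,"wy": 0,"wz": -0.17},
    {"hand": 40,"tx": 0,"ty": 0,"tz": 0,"wx": 0,"wy": 0,"wz": -0.17},
    {"hand": 40,"tx": 0,"ty": 0,"tz": 0,"wx": 0,"wy": 0,"wz": -0.157}
  ]
}}

```text
clock: 5.7
eef_pos: [500.2, -264.5, 183.4]
tcp_rot: [3.141, -0.0, -0.195]
contact_force: [0.0, -0.1, 0.8]
opening: 0.466
grasp_force: 0.0
```

{"method": "arm_command", "body": {
  "deltas": [
    {"hand": 40,"tx": -6,"ty": -54.5,"tz": 0,"wx": 0,"wy": 0,"wz": 0},
    {"hand": 40,"tx": -6,"ty": -54.5,"tz": 0,"wx": 0,"wy": 0,"wz": 0},
    {"hand": 40,"tx": -6,"ty": -54.5,"tz": 0,"wx": 0,"wy": 0,"wz": 0},
    {"hand": 40,"tx": -6,"ty": -54.5,"tz": 0,"wx": 0,"wy": 0,"wz": 0},
    {"hand": 40,"tx": -6,"ty": -54.5,"tz": 0,"wx": 0,"wy": 0,"wz": 0},
    {"hand": 40,"tx": -6,"ty": -54.5,"tz": 0,"wx": 0,"wy": 0,"wz": 0},
    {"hand": 40,"tx": -6,"ty": -54.5,"tz": 0,"wx": 0,"wy": 0,"wz": 0},
    {"hand": 40,"tx": -6,"ty": -54.5,"tz": 0,"wx": 0,"wy": 0,"wz": 0}
  ]
}}

```text
clock: 6.7
eef_pos: [540.1, 174.4, 183.6]
tcp_rot: [-3.141, -0.001, -0.2]
contact_force: [0.4, -0.1, -0.2]
opening: 0.468
grasp_force: 0.0
```

{"method": "arm_command", "body": {
  "deltas": [
    {"hand": 40,"tx": -6,"ty": -54.5,"tz": 0,"wx": 0,"wy": 0,"wz": 0},
    {"hand": 40,"tx": 0,"ty": 0,"tz": 40,"wx": 0,"wy": 0,"wz": 0},
    {"hand": 40,"tx": 0,"ty": 0,"tz": 0,"wx": 0,"wy": 0,"wz": 0}
  ]
}}

```text
clock: 7.08
eef_pos: [542.7, 226.8, 140.9]
tcp_rot: [3.138, 0.004, -0.199]
contact_force: [-0.1, -1.1, 0.7]
opening: 0.466
grasp_force: 0.0
```

```bash
python3 - <<'E'
from rig import r,imaging
from h import *;import pickle
s=r.sense();np.set_printoptions(precision=3,suppress=True)
print(s["eef_pos"],s["tcp_rot"],s["qpos"],s["opening"],s["contact_force"],s["clock"])
f=imaging.grab_frame("wrist");cv2.imwrite("pics/w3.png",f["image"][:,:,::-1])
for b in blobs(f,"orange",100):
    q=np.array([onz(f,*p,58)[:2] for p in cv2.boxPoints(b[2])]);print(b[0],b[1],q.tolist(),q.mean(0))
t=imaging.grab_frame("top");pickle.dump(t,open("top2.pkl","wb"))
for b in blobs(t,"yellow",roi=(340,80,460,260)):print("post",b[0],b[1],onz(t,*b[0],90.5))
# slicer yaw etc from plain crop of now unobstructed slicer
E
```

```text
[542.737 226.841 140.888] [ 3.138  0.004 -0.199] [ 0.393  0.399  1.789 -0.     0.959  2.163] 0.4664146487178833 [-0.129 -1.127  0.73 ] 7.075
[206.193  55.427] [162, 31, 88, 46, 792] [[655.0703056744092, 266.8803543387769], [659.627056294326, 206.79432351772004], [645.5219195250936, 204.95681908328288], [640.5726960866582, 266.14309701771685]] [650.198 236.194]
[56.228 85.342] [12, 63, 89, 45, 1967] [[655.3171960584514, 375.87425802650097], [661.7972528744405, 312.2774821696737], [647.065098808264, 311.83394399694555], [640.0932589334641, 376.6782880099089]] [651.068 344.166]
[247.042 186.88 ] [239, 150, 17, 76, 1163] [[522.890767610126, 240.73377957736497], [581.4751250376693, 226.49120016378123], [578.7759386970246, 214.92632546601044], [519.9492580572139, 228.31755918527466]] [550.773 227.617]
post [418.543 196.086] [416, 193, 6, 7, 35] [ 495.957 -261.084   90.5  ]
```

View pics/w3.png

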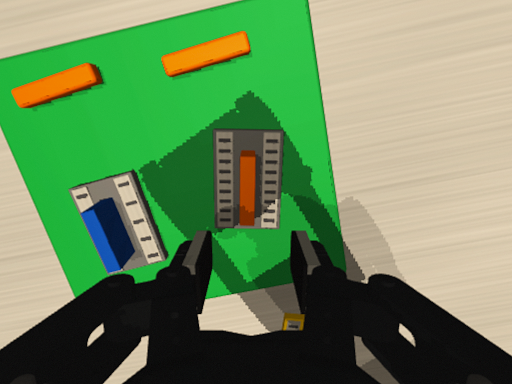

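The insert's plate has corners at (214,130), (283,130), (281,229) and (215,228), with the rib at (247,187), nearly aligned with the tool. The yellow look-alike is just visible at (293,325).

```bash
python3 - <<'E'
from rig import r,imaging
from h import *;import pickle
f=imaging.grab_frame("wrist");s=r.sense()
q=np.array([onz(f,u,v,24)[:2] for u,v in((214.5,129.5),(283,129.5),(281.5,228.5),(215,228))]);print(q,q.mean(0))
d=q[0]-q[3];e=q[1]-q[2];print(np.arctan2(d[1],d[0]),np.arctan2(e[1],e[0]),np.linalg.norm(d),np.linalg.norm(e),np.linalg.norm(q[0]-q[1]))
print(onz(f,247.5,151,58),s["eef_pos"]); to(s,547,227,30,-.205)
E
```

```text
[[600.20588346 246.54907562]
 [588.56085639 189.37656019]
 [499.26964063 206.27485744]
 [512.19221511 267.03323041]] [550.0571489  227.30843092]
-0.2286675841734328 -0.18703727227512854 90.3659582676818 90.8761446309587 58.346406704578825
[581.41428323 221.41988532  58.        ] [545.40461344 226.78259236 144.37669911]
wz 0.004  tx 1.5 ty -0.5 tz 114.4
```

{"method": "arm_command", "body": {
  "deltas": [
    {"hand": 40,"tx": 2,"ty": -1,"tz": 40,"wx": 0,"wy": 0,"wz": 0.006},
    {"hand": 40,"tx": 0,"ty": 0,"tz": 40,"wx": 0,"wy": 0,"wz": 0},
    {"hand": 40,"tx": 0,"ty": 0,"tz": 33,"wx": 0,"wy": 0,"wz": 0},
    {"hand": 40,"tx": 0,"ty": 0,"tz": 0,"wx": 0,"wy": 0,"wz": 0},
    {"hand": 8,"tx": 0,"ty": 0,"tz": 0,"wx": 0,"wy": 0,"wz": 0},
    {"hand": 8,"tx": 0,"ty": 0,"tz": 0,"wx": 0,"wy": 0,"wz": 0},
    {"hand": 8,"tx": 0,"ty": 0,"tz": 0,"wx": 0,"wy": 0,"wz": 0},
    {"hand": 8,"tx": 0,"ty": 0,"tz": 0,"wx": 0,"wy": 0,"wz": 0}
  ],
  "squeeze": 30
}}

```text
clock: 8.22
eef_pos: [548.5, 228.1, 32.5]
tcp_rot: [-3.14, -0.003, -0.206]
contact_force: [0.1, -1.2, 8.3]
opening: 0.135
grasp_force: 34.4
```

{"method": "arm_command", "body": {
  "deltas": [
    {"hand": 8,"tx": 0,"ty": 0,"tz": 0,"wx": 0,"wy": 0,"wz": 0}
  ]
}}

```text
clock: 8.35
eef_pos: [548.5, 228.2, 32.5]
tcp_rot: [-3.14, -0.003, -0.206]
contact_force: [-0.5, -1.6, 8.3]
opening: 0.132
grasp_force: 34.4
```

{"method": "arm_command", "body": {
  "deltas": [
    {"hand": 8,"tx": 0,"ty": 0,"tz": -25,"wx": 0,"wy": 0,"wz": 0},
    {"hand": 8,"tx": 0,"ty": 0,"tz": -35,"wx": 0,"wy": 0,"wz": -0.059},
    {"hand": 8,"tx": 0,"ty": 0,"tz": -40,"wx": 0,"wy": 0,"wz": -0.059},
    {"hand": 8,"tx": 3,"ty": 35,"tz": 0,"wx": 0,"wy": 0,"wz": 0},
    {"hand": 8,"tx": 3,"ty": 47,"tz": 0,"wx": 0,"wy": 0,"wz": 0},
    {"hand": 8,"tx": 3,"ty": 47,"tz": 0,"wx": 0,"wy": 0,"wz": 0},
    {"hand": 8,"tx": 3,"ty": 47,"tz": 0,"wx": 0,"wy": 0,"wz": 0},
    {"hand": 8,"tx": 3,"ty": 47,"tz": 0,"wx": 0,"wy": 0,"wz": 0}
  ]
}}

```text
clock: 9.35
eef_pos: [542.3, 2.9, 131.3]
tcp_rot: [-3.141, -0.001, -0.088]
contact_force: [0.7, -0.6, -1.7]
opening: 0.133
grasp_force: 32.9
```

{"method": "arm_command", "body": {
  "deltas": [
    {"hand": 8,"tx": 3,"ty": 47,"tz": 0,"wx": 0,"wy": 0,"wz": 0},
    {"hand": 8,"tx": 3,"ty": 47,"tz": 0,"wx": 0,"wy": 0,"wz": 0},
    {"hand": 8,"tx": 2.4,"ty": 30,"tz": 10,"wx": 0,"wy": 0,"wz": 0},
    {"hand": 8,"tx": 0,"ty": 15,"tz": 15,"wx": 0,"wy": 0,"wz": 0},
    {"hand": 8,"tx": 0,"ty": 0,"tz": 15,"wx": 0,"wy": 0,"wz": 0},
    {"hand": 8,"tx": 0,"ty": 0,"tz": 15,"wx": 0,"wy": 0,"wz": 0},
    {"hand": 8,"tx": 0,"ty": 0,"tz": 0,"wx": 0,"wy": 0,"wz": 0},
    {"hand": 8,"tx": 0,"ty": 0,"tz": 0,"wx": 0,"wy": 0,"wz": 0}
  ]
}}

```text
clock: 10.35
eef_pos: [538.6, -134.2, 75.3]
tcp_rot: [-3.142, 0.0, -0.087]
contact_force: [0.8, -0.0, -2.7]
opening: 0.134
grasp_force: 32.9
```

```bash
python3 - <<'E'
from rig import r,imaging
from h import *;import pickle
s=r.sense();np.set_printoptions(precision=3,suppress=True)
print(s["eef_pos"],s["tcp_rot"],s["opening"],s["contact_force"],s["clock"])
f=imaging.grab_frame("wrist");t=imaging.grab_frame("scene");g=imaging.grab_frame("top")
a=f["image"];b=cv2.resize(t["image"][170:320,110:270],None,fx=2.4,fy=2.4,interpolation=2);c=cv2.resize(g["image"][90:250,300:410],None,fx=2.25,fy=2.25,interpolation=2)
a=cv2.resize(a[60:330,80:440],(480,360))
o=np.zeros((360,480+c.shape[1],3),np.uint8);o[:,:480]=a;o[:,480:]=c[:360]
cv2.imwrite("pics/w4.png",o[:,:,::-1]);pickle.dump((f,t,g),open("p4.pkl","wb"))
to(s,540,-135,60,-.088)
E
```

```text
[ 538.638 -134.18    75.314] [-3.142  0.    -0.087] 0.13402375949955384 [ 0.774 -0.043 -2.727] 10.35
wz 0.001  tx 1.4 ty 0.7 tz 15.3
```

View pics/w4.png

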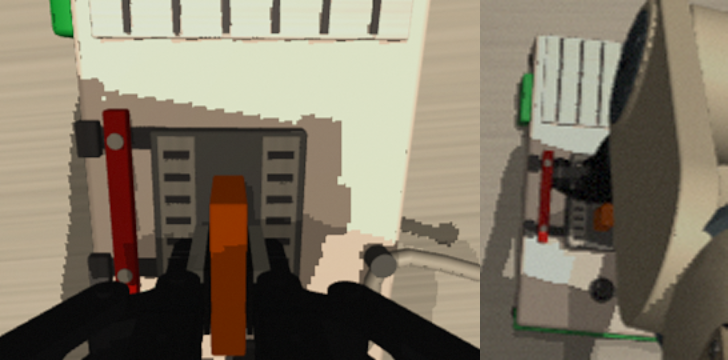

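The insert is held flat over the dark slot, its far edge at crop (150,130)–(306,129). The red strip is clear on its left, from (117,110) to (132,290), and the nose and post are clear of it.

```bash
python3 - <<'E'
from h import *;import pickle
np.set_printoptions(precision=2,suppress=True)
f,t,g=pickle.load(open("p4.pkl","rb"))
y=-.088;R=np.array([[np.cos(y),-np.sin(y)],[np.sin(y),np.cos(y)]])
S=lambda u,v,z:R.T@(onz(f,80+u*.75,60+v*.75,z)[:2]-np.array([540,-126.6]))
for n,u,v,z in(("strip far L",104,110,48),("strip far R",130,110,48),("strip R lower",138,280,48),("ins L",151,130,66.8),("ins R",306,129,66.8),("ins L low",160,255,66.8),("lug1",77,138,48),("rib edge L",92,38,44),("rib edge R",408,40,44)):print(n,S(u,v,z))
E
```

```text
strip far L [49.39 43.82]
strip far R [49.39 32.94]
strip R lower [-30.55  34.42]
ins L [44.1  20.99]
ins R [ 44.5  -37.54]
ins L low [-7.92 19.96]
lug1 [37.51 56.34]
rib edge L [78.16 47.49]
rib edge R [ 77.47 -81.81]
```

{"method": "arm_command", "body": {
  "deltas": [
    {"hand": 8,"tx": 4,"ty": 0,"tz": 8,"wx": 0,"wy": 0,"wz": 0},
    {"hand": 8,"tx": 0,"ty": 0,"tz": 6,"wx": 0,"wy": 0,"wz": 0},
    {"hand": 8,"tx": 0,"ty": 0,"tz": 1.5,"wx": 0,"wy": 0,"wz": 0},
    {"hand": 8,"tx": 0,"ty": 0,"tz": 0,"wx": 0,"wy": 0,"wz": 0},
    {"hand": 8,"tx": 0,"ty": 0,"tz": 0,"wx": 0,"wy": 0,"wz": 0}
  ]
}}

```text
clock: 11.12
eef_pos: [542.4, -135.3, 59.9]
tcp_rot: [3.142, -0.0, -0.088]
contact_force: [-0.4, 0.3, -2.0]
opening: 0.131
grasp_force: 32.9
```

{"method": "arm_command", "body": {
  "deltas": [
    {"hand": 8,"tx": 0,"ty": 0,"tz": 1,"wx": 0,"wy": 0,"wz": 0},
    {"hand": 8,"tx": 0,"ty": 0,"tz": 0,"wx": 0,"wy": 0,"wz": 0}
  ]
}}

```text
clock: 11.38
eef_pos: [542.4, -135.2, 58.8]
tcp_rot: [-3.142, -0.0, -0.088]
contact_force: [-0.4, 1.0, -2.1]
opening: 0.134
grasp_force: 32.9
```

{"method": "arm_command", "body": {
  "deltas": [
    {"hand": 8,"tx": 0,"ty": 0,"tz": 0.7,"wx": 0,"wy": 0,"wz": 0},
    {"hand": 8,"tx": 0,"ty": 0,"tz": 0,"wx": 0,"wy": 0,"wz": 0}
  ]
}}

```text
clock: 11.62
eef_pos: [542.4, -135.2, 58.5]
tcp_rot: [3.142, -0.0, -0.088]
contact_force: [-2.8, -0.1, 4.5]
opening: 0.134
grasp_force: 33.9
```

{"method": "arm_command", "body": {
  "deltas": [
    {"hand": 8,"tx": 0,"ty": 0,"tz": 0.5,"wx": 0,"wy": 0,"wz": 0},
    {"hand": 8,"tx": 0,"ty": 0,"tz": 0,"wx": 0,"wy": 0,"wz": 0}
  ]
}}

```text
clock: 11.88
eef_pos: [542.4, -135.3, 58.4]
tcp_rot: [3.142, -0.0, -0.088]
contact_force: [-5.0, 0.3, 10.7]
opening: 0.133
grasp_force: 34.9
```

{"method": "arm_command", "body": {
  "deltas": [
    {"hand": 8,"tx": 0,"ty": 0,"tz": -0.6,"wx": 0,"wy": 0,"wz": 0},
    {"hand": 8,"tx": 0,"ty": -2,"tz": 0,"wx": 0,"wy": 0,"wz": 0},
    {"hand": 8,"tx": 0,"ty": -2,"tz": 0,"wx": 0,"wy": 0,"wz": 0},
    {"hand": 8,"tx": 0,"ty": -2,"tz": 0,"wx": 0,"wy": 0,"wz": 0},
    {"hand": 8,"tx": 0,"ty": 0,"tz": 0,"wx": 0,"wy": 0,"wz": 0}
  ]
}}

```text
clock: 12.5
eef_pos: [543.5, -129.3, 58.5]
tcp_rot: [3.141, -0.001, -0.088]
contact_force: [0.2, -2.7, 4.7]
opening: 0.137
grasp_force: 34.0
```

{"method": "arm_command", "body": {
  "deltas": [
    {"hand": 8,"tx": 0,"ty": -0.7,"tz": 0,"wx": 0,"wy": 0,"wz": 0},
    {"hand": 8,"tx": 0,"ty": 0,"tz": 0,"wx": 0,"wy": 0,"wz": 0}
  ]
}}

```text
clock: 12.75
eef_pos: [543.6, -128.7, 58.5]
tcp_rot: [3.141, -0.001, -0.088]
contact_force: [-0.0, -3.9, 4.8]
opening: 0.137
grasp_force: 34.0
```

{"method": "arm_command", "body": {
  "deltas": [
    {"hand": 8,"tx": 0,"ty": -0.7,"tz": 0,"wx": 0,"wy": 0,"wz": 0},
    {"hand": 8,"tx": 0,"ty": 0,"tz": 0,"wx": 0,"wy": 0,"wz": 0}
  ]
}}

```text
clock: 13.0
eef_pos: [543.6, -128.0, 58.5]
tcp_rot: [3.141, -0.001, -0.088]
contact_force: [-0.3, -2.4, 5.8]
opening: 0.13
grasp_force: 34.0
```

{"method": "arm_command", "body": {
  "deltas": [
    {"hand": 8,"tx": 0,"ty": -0.7,"tz": 0,"wx": 0,"wy": 0,"wz": 0},
    {"hand": 8,"tx": 0,"ty": 0,"tz": 0,"wx": 0,"wy": 0,"wz": 0}
  ]
}}

```text
clock: 13.25
eef_pos: [543.6, -127.3, 58.5]
tcp_rot: [3.141, -0.001, -0.088]
contact_force: [-1.1, -3.0, 5.6]
opening: 0.132
grasp_force: 34.1
```

{"method": "arm_command", "body": {
  "deltas": [
    {"hand": 8,"tx": 0,"ty": -0.7,"tz": 0,"wx": 0,"wy": 0,"wz": 0},
    {"hand": 8,"tx": 0,"ty": 0,"tz": 0,"wx": 0,"wy": 0,"wz": 0}
  ]
}}

```text
clock: 13.5
eef_pos: [543.7, -126.6, 58.5]
tcp_rot: [3.141, -0.001, -0.088]
contact_force: [0.4, -3.5, 5.5]
opening: 0.134
grasp_force: 34.1
```

{"method": "arm_command", "body": {
  "deltas": [
    {"hand": 8,"tx": 0,"ty": -0.7,"tz": 0,"wx": 0,"wy": 0,"wz": 0},
    {"hand": 8,"tx": 0,"ty": 0,"tz": 0,"wx": 0,"wy": 0,"wz": 0}
  ]
}}

```text
clock: 13.75
eef_pos: [543.8, -125.9, 58.5]
tcp_rot: [3.141, -0.001, -0.088]
contact_force: [-0.4, -3.9, 5.0]
opening: 0.133
grasp_force: 34.1
```

{"method": "arm_command", "body": {
  "deltas": [
    {"hand": 8,"tx": 0,"ty": -0.6,"tz": 0,"wx": 0,"wy": 0,"wz": 0},
    {"hand": 8,"tx": 0,"ty": 0,"tz": 0,"wx": 0,"wy": 0,"wz": 0}
  ]
}}

```text
clock: 14.0
eef_pos: [543.8, -125.3, 58.5]
tcp_rot: [3.141, -0.001, -0.088]
contact_force: [0.2, -3.1, 5.5]
opening: 0.129
grasp_force: 34.1
```

{"method": "arm_command", "body": {
  "deltas": [
    {"hand": 8,"tx": 0,"ty": -0.6,"tz": 0,"wx": 0,"wy": 0,"wz": 0},
    {"hand": 8,"tx": 0,"ty": 0,"tz": 0,"wx": 0,"wy": 0,"wz": 0}
  ]
}}

```text
clock: 14.25
eef_pos: [543.8, -124.8, 58.5]
tcp_rot: [3.141, -0.001, -0.088]
contact_force: [-0.4, -3.5, 5.9]
opening: 0.131
grasp_force: 34.1
```

{"method": "arm_command", "body": {
  "deltas": [
    {"hand": 8,"tx": 0,"ty": -0.6,"tz": 0,"wx": 0,"wy": 0,"wz": 0},
    {"hand": 8,"tx": 0,"ty": 0,"tz": 0,"wx": 0,"wy": 0,"wz": 0}
  ]
}}

```text
clock: 14.5
eef_pos: [543.9, -124.2, 58.5]
tcp_rot: [3.141, -0.001, -0.088]
contact_force: [-0.2, -4.0, 5.8]
opening: 0.133
grasp_force: 34.1
```

{"method": "arm_command", "body": {
  "deltas": [
    {"hand": 8,"tx": 0,"ty": -0.6,"tz": 0,"wx": 0,"wy": 0,"wz": 0},
    {"hand": 8,"tx": 0,"ty": 0,"tz": 0,"wx": 0,"wy": 0,"wz": 0}
  ]
}}

```text
clock: 14.75
eef_pos: [543.9, -123.6, 58.5]
tcp_rot: [3.141, -0.001, -0.088]
contact_force: [-0.7, -4.5, 6.1]
opening: 0.13
grasp_force: 34.1
```

{"method": "arm_command", "body": {
  "deltas": [
    {"hand": 8,"tx": 0,"ty": -0.6,"tz": 0,"wx": 0,"wy": 0,"wz": 0},
    {"hand": 8,"tx": 0,"ty": 0,"tz": 0,"wx": 0,"wy": 0,"wz": 0}
  ]
}}

```text
clock: 15.0
eef_pos: [544.0, -123.0, 58.5]
tcp_rot: [3.141, -0.001, -0.088]
contact_force: [-0.5, -3.8, 5.6]
opening: 0.133
grasp_force: 34.1
```

{"method": "arm_command", "body": {
  "deltas": [
    {"hand": 8,"tx": 0,"ty": -0.6,"tz": 0,"wx": 0,"wy": 0,"wz": 0},
    {"hand": 8,"tx": 0,"ty": 0,"tz": 0,"wx": 0,"wy": 0,"wz": 0}
  ]
}}

```text
clock: 15.25
eef_pos: [544.1, -122.3, 58.5]
tcp_rot: [3.141, -0.001, -0.088]
contact_force: [-0.3, -3.4, 4.8]
opening: 0.136
grasp_force: 34.1
```

{"method": "arm_command", "body": {
  "deltas": [
    {"hand": 8,"tx": 0,"ty": -0.6,"tz": 0,"wx": 0,"wy": 0,"wz": 0},
    {"hand": 8,"tx": 0,"ty": 0,"tz": 0,"wx": 0,"wy": 0,"wz": 0}
  ]
}}

```text
clock: 15.5
eef_pos: [544.1, -121.7, 58.5]
tcp_rot: [3.141, -0.001, -0.088]
contact_force: [-1.0, -4.4, 5.1]
opening: 0.139
grasp_force: 34.1
```

{"method": "arm_command", "body": {
  "deltas": [
    {"hand": 8,"tx": 0,"ty": -0.6,"tz": 0,"wx": 0,"wy": 0,"wz": 0},
    {"hand": 8,"tx": 0,"ty": 0,"tz": 0,"wx": 0,"wy": 0,"wz": 0}
  ]
}}

```text
clock: 15.75
eef_pos: [544.2, -121.2, 58.5]
tcp_rot: [3.141, -0.001, -0.088]
contact_force: [-0.4, -3.1, 5.5]
opening: 0.134
grasp_force: 34.1
```

{"method": "arm_command", "body": {
  "deltas": [
    {"hand": 8,"tx": 0,"ty": -0.6,"tz": 0,"wx": 0,"wy": 0,"wz": 0},
    {"hand": 8,"tx": 0,"ty": 0,"tz": 0,"wx": 0,"wy": 0,"wz": 0}
  ]
}}

```text
clock: 16.0
eef_pos: [544.1, -121.1, 58.5]
tcp_rot: [3.141, -0.001, -0.088]
contact_force: [-1.3, -7.9, 4.8]
opening: 0.136
grasp_force: 34.1
```

{"method": "arm_command", "body": {
  "deltas": [
    {"hand": 8,"tx": 0,"ty": -0.6,"tz": 0,"wx": 0,"wy": 0,"wz": 0},
    {"hand": 8,"tx": 0,"ty": 0,"tz": 0,"wx": 0,"wy": 0,"wz": 0}
  ]
}}

```text
clock: 16.25
eef_pos: [544.1, -121.0, 58.6]
tcp_rot: [3.14, -0.001, -0.088]
contact_force: [-2.0, -10.4, 6.1]
opening: 0.128
grasp_force: 34.2
```

```bash
python3 - <<'E'
from rig import r,imaging
from h import *
f=imaging.grab_frame("wrist");a=cv2.resize(f["image"][100:300,100:340],None,fx=2.5,fy=2.5,interpolation=2)
cv2.imwrite("pics/w5.png",a[:,:,::-1])
E
```

```text
(no output)
```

View pics/w5.png

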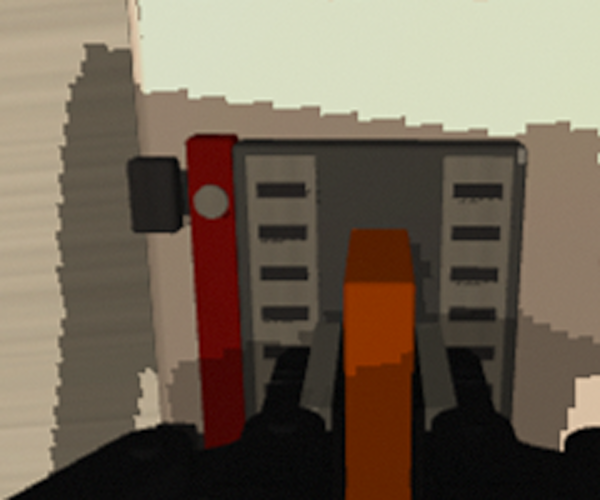

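The plate's long side bears on the red strip with no visible gap, at crop (240,140)–(243,430). Its far end is within about 2 mm of the strip's end. Next I'll ease off and let go.

{"method": "arm_command", "body": {
  "deltas": [
    {"hand": 8,"tx": 0,"ty": 0.5,"tz": -0.2,"wx": 0,"wy": 0,"wz": 0},
    {"hand": 8,"tx": 0,"ty": 0.2,"tz": 0,"wx": 0,"wy": 0,"wz": 0},
    {"hand": 30,"tx": 0,"ty": 0,"tz": 0,"wx": 0,"wy": 0,"wz": 0},
    {"hand": 30,"tx": 0,"ty": 0,"tz": 0,"wx": 0,"wy": 0,"wz": 0},
    {"hand": 30,"tx": 0,"ty": 0,"tz": -10,"wx": 0,"wy": 0,"wz": 0},
    {"hand": 30,"tx": 0,"ty": 0,"tz": -30,"wx": 0,"wy": 0,"wz": 0},
    {"hand": 30,"tx": 0,"ty": 0,"tz": -40,"wx": 0,"wy": 0,"wz": 0},
    {"hand": 30,"tx": 0,"ty": 0,"tz": 0,"wx": 0,"wy": 0,"wz": 0}
  ]
}}

```text
clock: 17.3
eef_pos: [545.8, -120.8, 141.9]
tcp_rot: [3.141, -0.006, -0.088]
contact_force: [0.1, 0.4, -0.3]
opening: 0.351
grasp_force: 0.0
```

```bash
python3 - <<'E'
from rig import r,imaging
from h import *
np.set_printoptions(precision=3,suppress=True)
s=r.sense();print(s["eef_pos"],s["tcp_rot"],s["opening"],s["qpos"],s["clock"])
f=imaging.grab_frame("wrist");cv2.imwrite("pics/w6.png",f["image"][:,:,::-1])
for b in blobs(f,"red",60)+blobs(f,"orange",100):print(b[0],b[1],np.array([onz(f,*p,48)[:2] for p in cv2.boxPoints(b[2])]).tolist())
to(s,498,-263,s["eef_pos"][2],-1.2)
E
```

```text
[ 545.828 -120.806  141.88 ] [ 3.141 -0.006 -0.088] 0.3508904566771186 [-0.221  0.352  1.86   0.     0.923  1.438] 17.3
[207.865 182.526] [201, 141, 14, 84, 858] [[593.065091799466, -86.23935064215979], [592.639335466759, -95.3563063095842], [523.8756805964632, -89.84270158990114], [524.3073531917325, -80.00353214256644]]
[251.345 209.334] [243, 174, 18, 74, 1187] [[564.1292976438625, -116.63719333482189], [562.9248113327819, -130.18691906098107], [499.2284389539648, -125.06875539910763], [500.5248000424119, -110.55824603505957]]
wz 1.112  tx 115.2 ty 96.1 tz 0.0
```

View pics/w6.png

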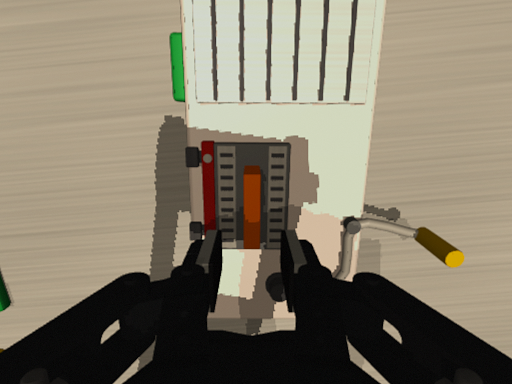

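The insert sits square on the red strip (far edge at row 143, from column 216 to 290). The curved arm stays back, with its nose at (353,225) and the post top at (454,258).

{"method": "arm_command", "body": {
  "deltas": [
    {"hand": 30,"tx": 0,"ty": 0,"tz": 0,"wx": 0,"wy": 0,"wz": 0.166},
    {"hand": 30,"tx": 0,"ty": 0,"tz": 0,"wx": 0,"wy": 0,"wz": 0.166},
    {"hand": 30,"tx": 0,"ty": 0,"tz": 0,"wx": 0,"wy": 0,"wz": 0.166},
    {"hand": 30,"tx": 0,"ty": 0,"tz": 0,"wx": 0,"wy": 0,"wz": 0.166},
    {"hand": 30,"tx": 0,"ty": 0,"tz": 0,"wx": 0,"wy": 0,"wz": 0.166},
    {"hand": 30,"tx": 0,"ty": 0,"tz": 0,"wx": 0,"wy": 0,"wz": 0.166},
    {"hand": 30,"tx": 0,"ty": 0,"tz": 0,"wx": 0,"wy": 0,"wz": 0.163},
    {"hand": 30,"tx": 39,"ty": 30,"tz": 0,"wx": 0,"wy": 0,"wz": 0}
  ]
}}

```text
clock: 18.35
eef_pos: [527.6, -165.4, 137.3]
tcp_rot: [3.141, 0.001, -1.247]
contact_force: [-0.2, 0.0, -0.2]
opening: 0.353
grasp_force: 0.0
```

{"method": "arm_command", "body": {
  "deltas": [
    {"hand": 30,"tx": 39,"ty": 30,"tz": 0,"wx": 0,"wy": 0,"wz": 0},
    {"hand": 30,"tx": 39,"ty": 30,"tz": 0,"wx": 0,"wy": 0,"wz": 0},
    {"hand": 30,"tx": 0,"ty": 0,"tz": 0,"wx": 0,"wy": 0,"wz": 0},
    {"hand": 30,"tx": 0,"ty": 0,"tz": 0,"wx": 0,"wy": 0,"wz": 0}
  ]
}}

```text
clock: 18.85
eef_pos: [495.0, -259.5, 137.5]
tcp_rot: [3.141, 0.002, -1.248]
contact_force: [-0.3, 0.5, 0.3]
opening: 0.351
grasp_force: 0.0
```

```bash
python3 - <<'E'
from rig import r,imaging
from h import *
np.set_printoptions(precision=3,suppress=True)
s=r.sense();print(s["eef_pos"],s["tcp_rot"],s["opening"],s["qpos"],s["clock"])
f=imaging.grab_frame("wrist")
for b in blobs(f,"yellow",60):print(b[0],b[1],onz(f,*b[0],90.5))
to(s,497.5,-261.5,63.5,-1.247)
E
```

```text
[ 494.96 -259.52  137.55] [ 3.141  0.002 -1.248] 0.3510053786433947 [-0.486  0.361  1.858  0.     0.924  2.333] 18.85
[247.376 208.572] [238, 199, 20, 20, 306] [ 498.725 -262.905   90.5  ]
wz -0.001  tx 2.7 ty -1.8 tz 74.0
```

{"method": "arm_command", "body": {
  "deltas": [
    {"hand": 30,"tx": 2.5,"ty": -1.8,"tz": 20,"wx": 0,"wy": 0,"wz": 0},
    {"hand": 30,"tx": 0,"ty": 0,"tz": 30,"wx": 0,"wy": 0,"wz": 0},
    {"hand": 30,"tx": 0,"ty": 0,"tz": 24,"wx": 0,"wy": 0,"wz": 0},
    {"hand": 30,"tx": 0,"ty": 0,"tz": 0,"wx": 0,"wy": 0,"wz": 0},
    {"hand": 10,"tx": 0,"ty": 0,"tz": 0,"wx": 0,"wy": 0,"wz": 0},
    {"hand": 10,"tx": 0,"ty": 0,"tz": 0,"wx": 0,"wy": 0,"wz": 0},
    {"hand": 10,"tx": 0,"ty": 0,"tz": 0,"wx": 0,"wy": 0,"wz": 0},
    {"hand": 10,"tx": 0,"ty": 0,"tz": 0,"wx": 0,"wy": 0,"wz": 0}
  ],
  "squeeze": 20
}}

```text
clock: 19.9
eef_pos: [498.0, -261.5, 64.9]
tcp_rot: [-3.141, 0.0, -1.247]
contact_force: [-2.5, 4.3, 3.6]
opening: 0.157
grasp_force: 21.2
```

{"method": "arm_command", "body": {
  "deltas": [
    {"hand": 10,"tx": -0.24,"ty": -7.9,"tz": 0,"wx": 0,"wy": 0,"wz": -0.06},
    {"hand": 10,"tx": -0.24,"ty": -7.9,"tz": 0,"wx": 0,"wy": 0,"wz": -0.06},
    {"hand": 10,"tx": -0.24,"ty": -7.9,"tz": 0,"wx": 0,"wy": 0,"wz": -0.06},
    {"hand": 10,"tx": -0.24,"ty": -7.9,"tz": 0,"wx": 0,"wy": 0,"wz": -0.06},
    {"hand": 10,"tx": -0.24,"ty": -7.9,"tz": 0,"wx": 0,"wy": 0,"wz": -0.06},
    {"hand": 10,"tx": -0.24,"ty": -7.9,"tz": 0,"wx": 0,"wy": 0,"wz": -0.06},
    {"hand": 10,"tx": -0.24,"ty": -7.9,"tz": 0,"wx": 0,"wy": 0,"wz": -0.06},
    {"hand": 10,"tx": 0,"ty": 0,"tz": 0,"wx": 0,"wy": 0,"wz": 0}
  ]
}}

```text
clock: 20.9
eef_pos: [546.1, -233.1, 64.9]
tcp_rot: [-3.14, -0.0, -0.826]
contact_force: [-0.3, 6.8, 4.0]
opening: 0.153
grasp_force: 21.3
```

{"method": "arm_command", "body": {
  "deltas": [
    {"hand": 10,"tx": -0.06,"ty": -3.9,"tz": 0,"wx": 0,"wy": 0,"wz": -0.03},
    {"hand": 10,"tx": -0.06,"ty": -3.9,"tz": 0,"wx": 0,"wy": 0,"wz": -0.03},
    {"hand": 10,"tx": 0,"ty": 0,"tz": 0,"wx": 0,"wy": 0,"wz": 0}
  ]
}}

```text
clock: 21.28
eef_pos: [551.6, -227.7, 64.9]
tcp_rot: [-3.14, -0.0, -0.767]
contact_force: [-1.0, 5.2, 2.5]
opening: 0.153
grasp_force: 21.3
```

{"method": "arm_command", "body": {
  "deltas": [
    {"hand": 10,"tx": 0,"ty": -2.6,"tz": 0,"wx": 0,"wy": 0,"wz": -0.02},
    {"hand": 10,"tx": 0,"ty": 0,"tz": 0,"wx": 0,"wy": 0,"wz": 0}
  ]
}}

```text
clock: 21.52
eef_pos: [553.3, -225.9, 64.9]
tcp_rot: [-3.14, -0.0, -0.747]
contact_force: [-0.8, 7.4, 2.4]
opening: 0.152
grasp_force: 21.3
```

{"method": "arm_command", "body": {
  "deltas": [
    {"hand": 10,"tx": 0,"ty": -2.6,"tz": 0,"wx": 0,"wy": 0,"wz": -0.02},
    {"hand": 10,"tx": 0,"ty": 0,"tz": 0,"wx": 0,"wy": 0,"wz": 0}
  ]
}}

```text
clock: 21.78
eef_pos: [555.0, -223.9, 64.9]
tcp_rot: [-3.14, -0.0, -0.727]
contact_force: [-1.1, 6.7, 3.1]
opening: 0.158
grasp_force: 21.3
```

```bash
cat > st.py <<'E'
from rig import r
import numpy as np
s=r.sense();y=s["tcp_rot"][2];F=s["contact_force"];p=s["eef_pos"]
print("closing %.2f radial %.2f ang %.3f clk %.2f"%(-np.sin(y)*F[0]+np.cos(y)*F[1],np.cos(y)*F[0]+np.sin(y)*F[1],-.497-np.arctan2(p[1]+138,p[0]-455)+0,s["clock"]))
s=None
E
sed -i 's/-.497-np/-.497-1*np/' st.py; python3 st.py
```

```text
closing 4.24 radial -5.31 ang 0.213 clk 21.77
```

{"method": "arm_command", "body": {
  "deltas": [
    {"hand": 10,"tx": 0,"ty": -2.6,"tz": 0,"wx": 0,"wy": 0,"wz": -0.02},
    {"hand": 10,"tx": 0,"ty": 0,"tz": 0,"wx": 0,"wy": 0,"wz": 0}
  ]
}}

```text
clock: 22.02
eef_pos: [556.7, -222.0, 65.0]
tcp_rot: [-3.14, -0.0, -0.707]
contact_force: [-0.6, 7.2, 3.7]
opening: 0.158
grasp_force: 21.3
```

{"method": "arm_command", "body": {
  "deltas": [
    {"hand": 10,"tx": 0,"ty": -1.3,"tz": 0,"wx": 0,"wy": 0,"wz": -0.01},
    {"hand": 10,"tx": 0,"ty": 0,"tz": 0,"wx": 0,"wy": 0,"wz": 0}
  ]
}}

```text
clock: 22.28
eef_pos: [557.6, -221.0, 64.9]
tcp_rot: [-3.14, -0.0, -0.697]
contact_force: [-0.3, 6.9, 4.0]
opening: 0.154
grasp_force: 21.3
```

```bash
python3 st.py
```

```text
closing 5.11 radial -4.71 ang 0.183 clk 22.27
```

{"method": "arm_command", "body": {
  "deltas": [
    {"hand": 10,"tx": 0,"ty": -1.3,"tz": 0,"wx": 0,"wy": 0,"wz": -0.01},
    {"hand": 10,"tx": 0,"ty": 0,"tz": 0,"wx": 0,"wy": 0,"wz": 0}
  ]
}}

```text
clock: 22.52
eef_pos: [558.4, -220.0, 64.9]
tcp_rot: [-3.14, -0.0, -0.687]
contact_force: [-0.1, 6.4, 3.6]
opening: 0.157
grasp_force: 21.3
```

{"method": "arm_command", "body": {
  "deltas": [
    {"hand": 10,"tx": 0,"ty": -1.3,"tz": 0,"wx": 0,"wy": 0,"wz": -0.01},
    {"hand": 10,"tx": 0,"ty": 0,"tz": 0,"wx": 0,"wy": 0,"wz": 0}
  ]
}}

```text
clock: 22.78
eef_pos: [559.2, -219.0, 65.0]
tcp_rot: [-3.14, -0.0, -0.677]
contact_force: [-1.4, 6.8, 2.9]
opening: 0.153
grasp_force: 21.3
```

```bash
python3 st.py
```

```text
closing 4.38 radial -5.35 ang 0.164 clk 22.77
```

{"method": "arm_command", "body": {
  "deltas": [
    {"hand": 10,"tx": 0,"ty": -0.8,"tz": 0,"wx": 0,"wy": 0,"wz": -0.006},
    {"hand": 10,"tx": 0,"ty": 0,"tz": 0,"wx": 0,"wy": 0,"wz": 0}
  ]
}}

```text
clock: 23.02
eef_pos: [559.7, -218.4, 65.0]
tcp_rot: [-3.14, -0.0, -0.671]
contact_force: [-0.7, 6.6, 2.9]
opening: 0.151
grasp_force: 21.3
```

{"method": "arm_command", "body": {
  "deltas": [
    {"hand": 10,"tx": 0,"ty": -0.8,"tz": 0,"wx": 0,"wy": 0,"wz": -0.006},
    {"hand": 10,"tx": 0,"ty": 0,"tz": 0,"wx": 0,"wy": 0,"wz": 0}
  ]
}}

```text
clock: 23.28
eef_pos: [560.2, -217.8, 65.0]
tcp_rot: [-3.14, -0.0, -0.665]
contact_force: [-0.3, 7.1, 3.2]
opening: 0.153
grasp_force: 21.3
```

```bash
python3 st.py
```

```text
closing 5.39 radial -4.57 ang 0.152 clk 23.27
```

{"method": "arm_command", "body": {
  "deltas": [
    {"hand": 10,"tx": 0,"ty": -0.8,"tz": 0,"wx": 0,"wy": 0,"wz": -0.006},
    {"hand": 10,"tx": 0,"ty": 0,"tz": 0,"wx": 0,"wy": 0,"wz": 0}
  ]
}}

```text
clock: 23.52
eef_pos: [560.7, -217.2, 65.0]
tcp_rot: [-3.14, -0.0, -0.659]
contact_force: [-0.8, 6.1, 3.7]
opening: 0.155
grasp_force: 21.4
```

{"method": "arm_command", "body": {
  "deltas": [
    {"hand": 10,"tx": 0,"ty": -0.8,"tz": 0,"wx": 0,"wy": 0,"wz": -0.006},
    {"hand": 10,"tx": 0,"ty": 0,"tz": 0,"wx": 0,"wy": 0,"wz": 0}
  ]
}}

```text
clock: 23.78
eef_pos: [561.1, -216.5, 64.9]
tcp_rot: [-3.14, -0.0, -0.653]
contact_force: [-1.0, 6.9, 3.3]
opening: 0.149
grasp_force: 21.4
```

```bash
python3 st.py
```

```text
closing 4.85 radial -5.00 ang 0.140 clk 23.77
```

{"method": "arm_command", "body": {
  "deltas": [
    {"hand": 10,"tx": 0,"ty": -0.8,"tz": 0,"wx": 0,"wy": 0,"wz": -0.006},
    {"hand": 10,"tx": 0,"ty": 0,"tz": 0,"wx": 0,"wy": 0,"wz": 0}
  ]
}}

```text
clock: 24.02
eef_pos: [561.6, -215.9, 65.0]
tcp_rot: [-3.14, -0.0, -0.647]
contact_force: [0.4, 6.4, 3.6]
opening: 0.156
grasp_force: 21.4
```

{"method": "arm_command", "body": {
  "deltas": [
    {"hand": 10,"tx": 0,"ty": -0.8,"tz": 0,"wx": 0,"wy": 0,"wz": -0.006},
    {"hand": 10,"tx": 0,"ty": 0,"tz": 0,"wx": 0,"wy": 0,"wz": 0}
  ]
}}

```text
clock: 24.28
eef_pos: [562.1, -215.2, 64.9]
tcp_rot: [-3.14, -0.0, -0.641]
contact_force: [-1.8, 7.1, 3.9]
opening: 0.155
grasp_force: 21.4
```

```bash
python3 st.py
```

```text
closing 4.65 radial -5.66 ang 0.128 clk 24.27
```

{"method": "arm_command", "body": {
  "deltas": [
    {"hand": 10,"tx": 0,"ty": -0.8,"tz": 0,"wx": 0,"wy": 0,"wz": -0.006},
    {"hand": 10,"tx": 0,"ty": 0,"tz": 0,"wx": 0,"wy": 0,"wz": 0}
  ]
}}

```text
clock: 24.52
eef_pos: [562.6, -214.6, 65.0]
tcp_rot: [-3.14, -0.0, -0.635]
contact_force: [-0.9, 6.7, 2.8]
opening: 0.153
grasp_force: 21.4
```

{"method": "arm_command", "body": {
  "deltas": [
    {"hand": 10,"tx": 0,"ty": -0.8,"tz": 0,"wx": 0,"wy": 0,"wz": -0.006},
    {"hand": 10,"tx": 0,"ty": 0,"tz": 0,"wx": 0,"wy": 0,"wz": 0}
  ]
}}

```text
clock: 24.78
eef_pos: [563.0, -213.9, 65.0]
tcp_rot: [-3.14, -0.0, -0.629]
contact_force: [-0.7, 7.3, 3.0]
opening: 0.154
grasp_force: 21.4
```

```bash
python3 st.py
```

```text
closing 5.52 radial -4.86 ang 0.116 clk 24.77
```

{"method": "arm_command", "body": {
  "deltas": [
    {"hand": 10,"tx": 0,"ty": -0.8,"tz": 0,"wx": 0,"wy": 0,"wz": -0.006},
    {"hand": 10,"tx": 0,"ty": 0,"tz": 0,"wx": 0,"wy": 0,"wz": 0}
  ]
}}

```text
clock: 25.02
eef_pos: [563.5, -213.3, 64.9]
tcp_rot: [-3.14, -0.0, -0.623]
contact_force: [-1.0, 6.4, 2.7]
opening: 0.155
grasp_force: 21.4
```

{"method": "arm_command", "body": {
  "deltas": [
    {"hand": 10,"tx": 0,"ty": -0.8,"tz": 0,"wx": 0,"wy": 0,"wz": -0.006},
    {"hand": 10,"tx": 0,"ty": 0,"tz": 0,"wx": 0,"wy": 0,"wz": 0}
  ]
}}

```text
clock: 25.28
eef_pos: [564.0, -212.7, 65.0]
tcp_rot: [-3.14, -0.0, -0.617]
contact_force: [-0.3, 7.3, 4.0]
opening: 0.153
grasp_force: 21.4
```

```bash
python3 st.py
```

```text
closing 5.77 radial -4.52 ang 0.104 clk 25.27
```

{"method": "arm_command", "body": {
  "deltas": [
    {"hand": 10,"tx": 0,"ty": -0.8,"tz": 0,"wx": 0,"wy": 0,"wz": -0.006},
    {"hand": 10,"tx": 0,"ty": 0,"tz": 0,"wx": 0,"wy": 0,"wz": 0}
  ]
}}

```text
clock: 25.52
eef_pos: [564.2, -212.3, 64.9]
tcp_rot: [-3.141, -0.0, -0.611]
contact_force: [-2.3, 5.4, 4.0]
opening: 0.154
grasp_force: 21.4
```

{"method": "arm_command", "body": {
  "deltas": [
    {"hand": 10,"tx": 0,"ty": -0.8,"tz": 0,"wx": 0,"wy": 0,"wz": -0.006},
    {"hand": 10,"tx": 0,"ty": 0,"tz": 0,"wx": 0,"wy": 0,"wz": 0}
  ]
}}

```text
clock: 25.78
eef_pos: [564.3, -212.1, 64.9]
tcp_rot: [3.141, 0.0, -0.605]
contact_force: [-3.7, 3.4, 5.9]
opening: 0.154
grasp_force: 21.6
```

```bash
python3 st.py
```

```text
closing 0.70 radial -4.95 ang 0.099 clk 25.77
```

The nose has met the insert: the arm stalled and the tool now carries almost none of the spring force. I'll release and rise.

{"method": "arm_command", "body": {
  "deltas": [
    {"hand": 28,"tx": 0,"ty": 0,"tz": 0,"wx": 0,"wy": 0,"wz": 0},
    {"hand": 28,"tx": 0,"ty": 0,"tz": 0,"wx": 0,"wy": 0,"wz": 0},
    {"hand": 28,"tx": 0,"ty": 0,"tz": 0,"wx": 0,"wy": 0,"wz": 0},
    {"hand": 28,"tx": 0,"ty": 0,"tz": -10,"wx": 0,"wy": 0,"wz": 0},
    {"hand": 28,"tx": 0,"ty": 0,"tz": -30,"wx": 0,"wy": 0,"wz": 0},
    {"hand": 28,"tx": 0,"ty": 0,"tz": -40,"wx": 0,"wy": 0,"wz": 0},
    {"hand": 28,"tx": 0,"ty": 0,"tz": -30,"wx": 0,"wy": 0,"wz": 0},
    {"hand": 28,"tx": 0,"ty": 0,"tz": 0,"wx": 0,"wy": 0,"wz": 0}
  ]
}}

```text
clock: 26.78
eef_pos: [566.2, -212.7, 177.7]
tcp_rot: [-3.14, -0.005, -0.605]
contact_force: [-0.2, -0.9, -0.7]
opening: 0.326
grasp_force: 0.0
```

```bash
python3 - <<'E'
from rig import r,imaging
from h import *
f=imaging.grab_frame("wrist");cv2.imwrite("pics/w7.png",f["image"][:,:,::-1])
for b in blobs(f,"yellow",60):
    p=onz(f,*b[0],90.5);print("post",p,-.497-np.arctan2(p[1]+138,p[0]-455))
print(r.sense()["contact_force"],r.sense()["clock"])
E
```

```text
post [ 565.3316653  -213.25699476   90.5       ] 0.1016098035477847
[ 0.56087932  0.26089335 -0.42399668] 26.825
```

View pics/w7.png

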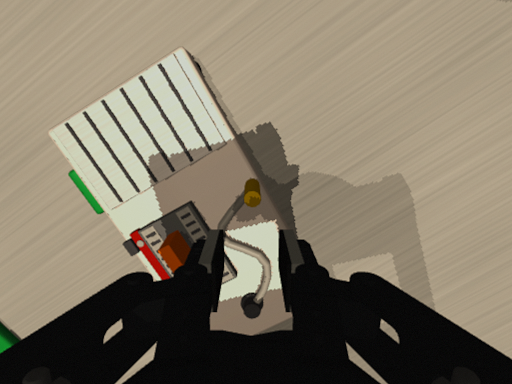

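The gripper is clear. The arm's nose bears on the insert at about (222,238), the insert sits square on the red strip, and the post is at (253,194), an arm angle of about 0.10 rad. I'm handing in.

```bash
python3 -c "
from rig import r
print(r.sign_off())"
```

```text
the job is handed in; nothing more can be done
None
```

The orange-handled insert is seated square on the red edge and held there by the released curved arm (about 0.10 rad, gripper clear of everything); I handed the job in at about 27 s, and the sign-off gave no verdict.

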